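# Load a sample carrier onto the sloping display rail

### The job

Take the charm sample carrier out of its wooden block and hook it over the open upper end of the sloping display rail, lowering it by feel until its rollers rest on the rod rather than dropping it. Keep its rollers on the rod while you push it gently downhill through the spring gate, never forcing it against the stand, and once the gate has shut behind it let go, so that it rolls down to the stop by itself. Leave the spool, the beeswax and the tin where they are.

Things in the scene. Friction and masses are not known exactly. Their poses are not given: they have to be found in the camera images.
- stand: Display stand, fixed: dark wooden base 115 x 375 x 17 mm, two dark steel uprights on its far side, and on their near side a sloping polished rod, the rail, 12 mm thick, 335 mm long. Origin on the worktop below the rod; x points to the far side, y along the rod towards its upper, open end, z up. The rod lies in the plane x = 0; thin arms below it carry it from the far side, its near side is clear.
- rail_low (a point): Point on the top of the rod at its lower end, 152 mm to -y of the stand's origin, 150 mm above the worktop. From here the rod climbs along the stand's +y; distances 'along the rod' count from here. The slope is set by a rigid clamp anywhere from 8 to 14 degrees (11 in the middle) and is not reported: at the loading end the height of the rod varies by about +-12 mm and must be felt or seen.
- loading (a point): Marks the loading end: on the stand's base (17 mm above the worktop), below the rod, 110 mm to +y of the stand's origin. The rod is open from 225 to 335 mm along the rod. Beyond it on the far side (+x): aluminium back strip 31 mm from the rod's middle, its top edge 1 mm below the rod's top; upper upright 47 to 55 mm away, 236 mm tall.
- guard_below (a point): Marks the lift guard: on the base, below the middle of its length. The guard runs from 0 to 207 mm along the rod: an aluminium lip over the far edge of the carrier's roof, 8 mm or more to +x of the rod's middle, underside 29 mm above the rod's top (the last 25 mm flared upwards), everything ending below 40 mm above the rod's top. Only a carrier with its rollers down on the rod passes below it.
- gate (a joint): Spring gate, brass arm 8 mm thick across the rod, 12 mm above its top, 214 mm along the rod. 0 = shut; a carrier pushed downhill turns it open (up to 1.5 rad) with about 3 to 6 N, it rubs on the carrier's far side and springs shut behind its tail, when the carrier's origin is about 150 mm along the rod. It does not open uphill.
- buffer (a joint): Black sprung rubber stop at the lower end of the rod, its face 24 mm along the rod, 13 mm above the rod's top. 0 = free, grows to 0.008 m as it is pressed in (0.6 N per mm). A carrier that has rolled home rests with its nose on it, its origin 58 to 61 mm along the rod.
- carrier: Sample carrier, 0.2 to 0.3 kg, 197 mm tall: aluminium roller truck 22 mm wide (x), 72 mm long (y), two white rollers, black finger tab on top, light wooden board with two leather charms below. Origin: on the middle line, where the rollers bear on the rod's top. x points to the open side of the hook, z up. It hangs right when its x agrees with the stand's x and its y lies along the rod.
- hook_mouth (a point): Middle of the mouth of the carrier's hook, 29 mm below its origin: open to +x between the far cheek (ends 7 mm below the origin) and the bridge (top 51 mm below). Plate 8 to 11 mm to -x joins them. To hook on, come from the stand's near (-x) side with the carrier's origin 10 to 35 mm above the rod's top, rod in the mouth, then lower. Cheeks 16 mm apart inside, roof top 25 mm above the origin.
- grip_tab (a point): Point in the black finger tab of the carrier, 60 mm above the carrier's origin, on its middle line. The tab is 12 mm thick (x), 32 mm long (y), and spans 25 to 73 mm above the origin; pinch it across x.
- board_foot (a point): Centre of the lower edge of the carrier's wooden board (6 mm thick, 76 mm long along y, 70 mm tall), 124 mm below the carrier's origin.
- roller_0: White roller of the carrier, diameter 16 mm, 14 mm wide, on an axle inside the truck, 22 mm to -y of the carrier's origin; origin on its axle, 8 mm above the carrier's origin. Turns freely.
- roller_1: The other white roller, the same, 22 mm to +y of the carrier's origin.
- block: Wooden block 64 x 110 x 36 mm with a slot 8 mm wide and 24 mm deep along its y, in which the carrier's board stands upright; fixed. Origin at the centre of its underside, z up. Lift the carrier straight up by 30 mm or more to free it.
- spool: Navy thread spool 48 x 49 x 32 mm, loose, origin at the centre of its underside.
- beeswax: Ochre beeswax block 30 x 46 x 18 mm, loose, origin at the centre of its underside.
- tin: Round pale tin 62 x 62 x 23 mm, loose, origin at the centre of its underside.

How it is judged:
On the way, in this order (a step that is already met when the one before it is completed fails the run):
1. the carrier is hooked over the open upper end of the rail, upright, uphill of the shut gate, and a roller is felt to bear on the rod while the carrier is still held (y of carrier in the frame of stand above 0.08 m and x of carrier in the frame of stand between -0.01 and 0.01 m and value of joint gate below 0.15 rad and contact force between carrier and the fingers above 0.5 N and angle between carrier's own z axis and vertical below 0.33 rad and angle between carrier's own x axis and vertical between 1.45 and 1.69 rad and contact force between any of roller_0, roller_1 and stand above 0.5 N), for 0.2 s.
2. the carrier has pushed the gate open (value of joint gate above 0.8 rad and y of carrier in the frame of stand between 0 and 0.09 m), for 0.1 s.
At the end, for the whole second after the job is handed in: the carrier hangs by its rollers on the rod, at rest against the rubber stop (centre within about 10 mm of it along the rod, 8 mm across), released, with the gate shut behind it (y of carrier in the frame of stand between -0.105 and -0.083 m and x of carrier in the frame of stand between -0.008 and 0.008 m and z of carrier in the frame of stand between 0.15 and 0.172 m and angle between carrier's own z axis and vertical below 0.4 rad and value of joint gate below 0.1 rad and linear speed of carrier below 0.02 m/s and contact force between carrier and the fingers below 0.1 N); the robot touches nothing.
It fails at once if the carrier is forced: pressed against the stand with more than 20 N while the fingers touch it (contact force between carrier and stand above 20 N and contact force between carrier and the fingers above 0.5 N).
It fails at once if the carrier is dropped onto the loading end of the rail (contact force between carrier and the fingers below 0.1 N and linear speed of carrier above 0.3 m/s and y of carrier in the frame of stand between 0.05 and 0.2 m and x of carrier in the frame of stand above -0.04 m).
It fails at once if the carrier is taken down to the stop by hand instead of rolling there (fingers on it in the last 45 mm of the run) (contact force between carrier and the fingers above 0.3 N and y of carrier in the frame of stand below -0.048 m and x of carrier in the frame of stand above -0.02 m and z of carrier in the frame of stand below 0.18 m).
It fails at once if the spool, the beeswax or the tin is moved by more than 20 mm (distance of any of spool, beeswax, tin from where it was at the start of the episode above 0.02 m).
It also fails if it takes over 59 s, if anything falls off the work surface, if the arm or the gripper's body presses on something with over 40 N, if the wrist force passes 120 N, or if a joint passes its speed limit or range.

### The arm

A 6-joint arm with a two-finger parallel gripper is mounted at the origin on a cart in front of the work surface, level with it; the furniture and walls round the work are solid. World frame = base frame: x ahead of the robot, y to its left, z up, the work surface at z = 0. Lengths are in m, angles in rad, forces in N, time in s.
With the tool pointing down it reaches from about 0.375 to 0.9 m from the base axis. Payload 3.1 kg.
Tool frame: the origin (TCP) lies midway between the tips of the shut fingers; the grasp point (between the pads) lies 19 mm behind it (bot.grip_point_offset is the distance from the TCP to the grasp point, in m); z points along the fingers, y is the line along which they close (so a half turn about z gives the same grasp; the last joint's range is limited). The gripper opens to 85 mm and grips with 20 to 120 N. Pads are 22 mm wide; open, the fingers measure 114 mm over their backs; the gripper's body (76 mm by 85 mm) begins 54 mm behind the grasp point. The pads swing forward as they close: fully open they stand 13 mm farther back than shut.
Start: joints at [-1.369, 0.527, 1.433, -0, 1.181, -0.178], TCP at [0.232, -0.58, 0.231] pointing down, gripper open.
Joint ranges: [-3.08, 3.08], [-0.75, 2.2], [0.22, 2.44], [-1.43, 4.57], [0, 2.65], [-2.85, 2.85]. Speed limits (rad/s): [2.79, 2.79, 3.14, 3.14, 3.14, 3.14].

### API

Orientations are given as a unit quaternion [x, y, z, w].
In Python, from plant import bot, eyes, order gives the robot as it stands. The module is installed in compiled form; this text tells all that it offers.
- The arm moves only by the tool apply_moves, never from a script. Its argument "moves" is a list of rows, each a list of 2 entries, a list of its own where there are three numbers: the shift along the world's x, y, z normalised to -1 to 1, where 1 is 0.03 m, then the turn about the world's z normalised to -1 to 1, where 1 is 0.1 rad. In form: [[[dx, dy, dz], turn], ...]. A call has exactly 8 rows; each row shifts and turns the commanded pose from where the row before left it; what a row does not reach is not made up. A row lasts 1/12 s, in which the tool goes at most 41.7 mm and 7.16 degrees, less where a joint would pass 70% of its speed; a pose out of reach is approached as far as the arm can. A call with a number of a shift or a turn outside -1 to 1 is refused whole. A call with a gripper value outside its range is refused whole. "grip" is the opening, from 0 (shut) to 1 (fully open), set as the call begins (left out, the last holds). The fingers move at their own pace and stop on an object; "squeeze" is the grip in N (left out, the last holds). Time passes only in rows, so rows that do not move let the fingers close, or fill a call up. It gives the time, the measured TCP pose, the force, the opening and the grip force at its end, in the units of the state.
- bot.sense(): the state, without advancing time (a new reading comes with each control period).
- eyes.snapshot(name): name is "scene" or "top"; returns a dict with "pixels" (384x512x3 uint8, red, green, blue), "camera_matrix" (3x3 intrinsics, pixels), "k1" (the pictures are not rectified: a ray, as slopes to the right and down, at radius r is drawn at 1 + k1 r^2 times it, then the intrinsics apply), "xyz" and "orientation" of the camera in the world. Camera axes: x right, y down, z forward; pixel columns grow to the right and rows downward; lengths in m; the calibration is good to about 2 mm. A picture is of the moment at which its call begins. There is no depth.
- order.close_job(): hands the job in; it is judged then, once.
The state is a dict: "time": time; "joint_positions": joint angles; "joint_velocities": joint speeds; "joint_torque": joint torques, N m; "tool_pos": TCP position; "orientation": TCP orientation; "contact_force": force on the tool from outside, world axes, zero at the start; "moment": the same for the moment, N m; "width": finger opening in m; "finger_force": force on a finger pad.
Only numpy, scipy, OpenCV 4.12 (cv2) and the standard library are available. Lean on these libraries where they do the work, as an engineer would, in place of code of your own. Each camera call takes 0.05 s, during which the arm holds its last target. There are 200 camera calls.

## Working session

There is one attempt and no reset: what is moved stays moved. The work goes in short steps, Python scripts to look and compute and a tool call to move; the robot and the scene stay as the last step left them, time stands still between calls to the robot, and variables do not carry over. Pictures are saved under pics/ and viewed, at most 10 in all, crops included, and the job is handed in when it is done.

Besides the shell and the picture viewer there is one more tool, called after "Request:" as name(argument=value, ...), one argument or row to a line, values as JSON. apply_moves: Moves the arm, as the interface text tells. Scaled input: -1 to 1 covers 0.03 m each way for a shift and 0.1 rad each way for a turn. Its arguments: {"type":"object","properties":{"moves":{"type":"array"},"grip":{"type":"number"},"squeeze":{"type":"number"}},"required":["moves"]}

```bash
mkdir -p pics
cat > h.py <<'E'
import numpy as np, cv2
from scipy.spatial.transform import Rotation as R
from plant import bot, eyes, order
def snap(n,f=None):
    s=eyes.snapshot(n)
    if f: cv2.imwrite('pics/'+f,s['pixels'][:,:,::-1])
    return s
def ray(s,u,v):
    K=np.array(s['camera_matrix']); k=s['k1']
    p=np.array([(u-K[0,2])/K[0,0],(v-K[1,2])/K[1,1]]); q=p.copy()
    for _ in range(30): q=p/(1+k*(q@q))
    return np.array(s['xyz']),R.from_quat(s['orientation']).apply([q[0],q[1],1.])
def at(s,u,v,z=None,x=None,y=None):
    c,d=ray(s,u,v)
    i,val=[(i,a) for i,a in enumerate((x,y,z)) if a is not None][0]
    return c+d*(val-c[i])/d[i]
def proj(s,P):
    P=np.atleast_2d(P); K=np.array(s['camera_matrix'])
    c=R.from_quat(s['orientation']).inv().apply(P-np.array(s['xyz']))
    q=c[:,:2]/c[:,2:]; q=q*(1+s['k1']*(q**2).sum(1))[:,None]
    return q*[K[0,0],K[1,1]]+[K[0,2],K[1,2]]
def tri(s1,p1,s2,p2):
    c1,d1=ray(s1,*p1);c2,d2=ray(s2,*p2)
    t=np.linalg.lstsq(np.c_[d1,-d2],c2-c1,rcond=None)[0]
    a=c1+t[0]*d1;b=c2+t[1]*d2
    return (a+b)/2,np.linalg.norm(a-b)
E
python3 - <<'E'
from h import *
for n in('scene','top'):
    s=snap(n); cv2.imwrite(f'pics/{n}0.png',cv2.resize(s['pixels'][:,:,::-1],(800,600),interpolation=cv2.INTER_CUBIC))
    print(n,s['xyz'],R.from_quat(s['orientation']).as_matrix().round(3).tolist(),np.array(s['camera_matrix']).tolist(),s['k1'])
print(bot.sense(),bot.grip_point_offset)
E
```

```text
scene [0.12047486 0.69449247 0.70011009] [[-0.843, -0.343, 0.415], [-0.538, 0.531, -0.654], [0.004, -0.774, -0.633]] [[405.5925328034887, 0.0, 254.1983450432604], [0.0, 405.5925328034887, 190.35752227934836], [0.0, 0.0, 1.0]] 0.012744840096465194
top [0.38012852 0.15271647 1.00698761] [[0.017, -0.994, 0.111], [-1.0, -0.019, -0.02], [0.022, -0.111, -0.994]] [[406.07064874327864, 0.0, 259.05637390272557], [0.0, 406.07064874327864, 197.197353507561], [0.0, 0.0, 1.0]] -0.13037141926053922
{'time': 0.1, 'joint_positions': array([-1.36951510e+00,  5.28393169e-01,  1.43376083e+00, -1.69935718e-05,
        1.18141599e+00, -1.78467738e-01]), 'joint_velocities': array([ 0.00115044, -0.00145454, -0.00427835,  0.0001145 ,  0.00076073,
        0.00052169]), 'joint_torque': array([ 1.78837045e-04, -4.43304634e+01, -1.78585857e+01, -2.39765050e-04,
        3.88647895e-03, -4.16595782e-06]), 'tool_pos': array([ 0.2315909 , -0.57981801,  0.23042346]), 'orientation': array([ 9.82026842e-01,  1.88738720e-01, -1.91343065e-05, -9.88515413e-04]), 'contact_force': array([-0.2316792 ,  0.08596449, -0.14261097]), 'moment': array([-0.02114659, -0.00765402, -0.00200733]), 'finger_force': 0.0, 'width': 0.08574075608809294} 0.0187
```

View pics/scene0.png

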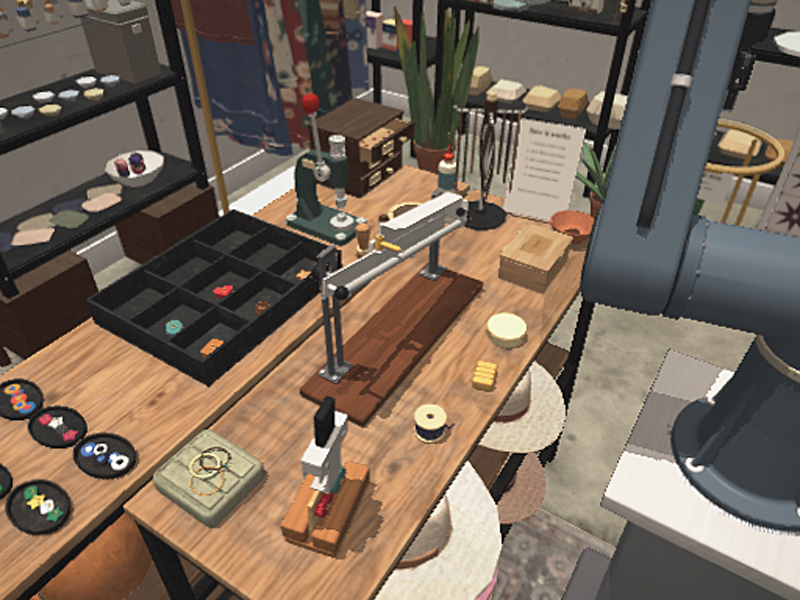

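View pics/top0.png

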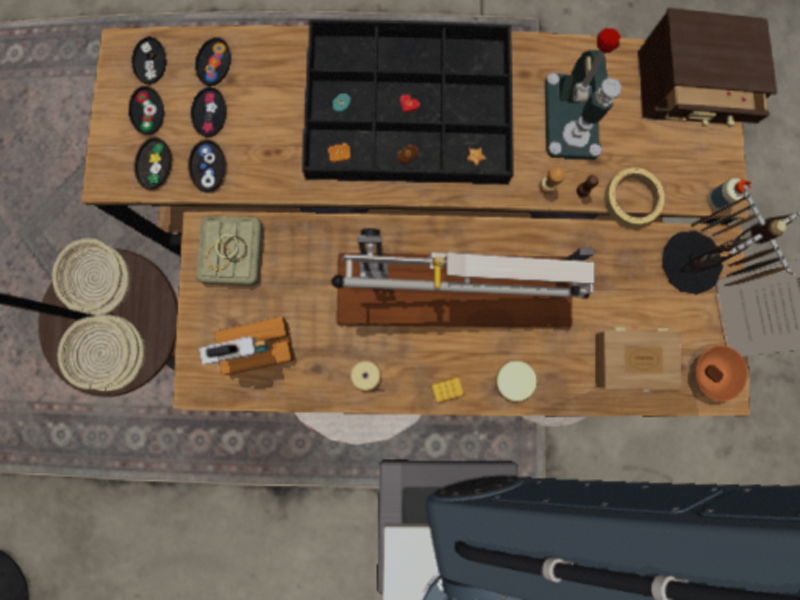

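The scene view shows the carrier in its block at about (325,460) on the enlarged picture, and the stand with its upper end at (340,295). In the top view the block is at (255,345), the rod runs from (338,282) to (580,292), and the gate is at (437,270). Next I'll enlarge these areas.

Run:
```python
from h import *
t=cv2.imread('pics/top0.png');s=cv2.imread('pics/scene0.png')
from h import snap
T=snap('top')['pixels'][:,:,::-1];S=snap('scene')['pixels'][:,:,::-1]
def crop(I,u,v,w,h,k): return cv2.resize(np.ascontiguousarray(I[v:v+h,u:u+w]),(w*k,h*k),interpolation=cv2.INTER_CUBIC)
# native px: top block u120-195 v195-245 ; scene carrier u175-245, v250-360
a=crop(T,120,195,80,60,5)   #400x300
b=crop(S,175,250,80,112,5)  #400x560
m=np.zeros((560,800,3),np.uint8); m[:300,:400]=a; m[:,400:]=b
cv2.imwrite('pics/car.png',m)
a=crop(T,205,140,200,75,4); b=crop(S,190,115,200,75,4)
cv2.imwrite('pics/rail.png',np.vstack([a,b]))
```

```text
(no output)
```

View pics/car.png

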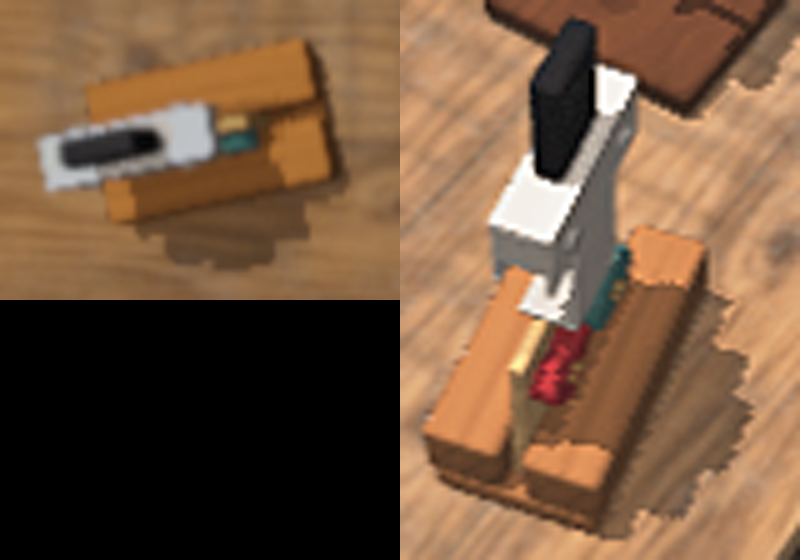

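View pics/rail.png

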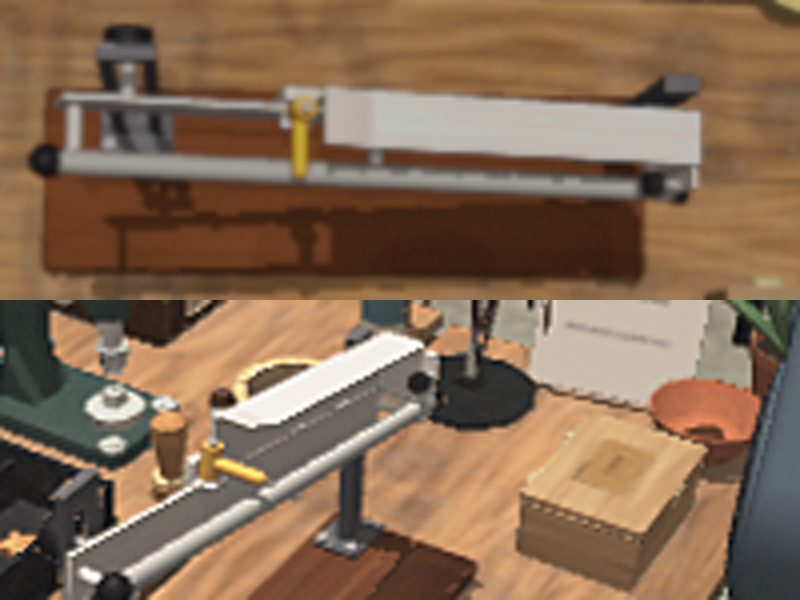

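```bash
cat > m.py <<'E'
from h import *
T=snap('top');S=snap('scene')
tb=lambda x,y:(120+(x+.5)/5-.5,195+(y+.5)/5-.5)
sb=lambda x,y:(175+(x-400+.5)/5-.5,250+(y+.5)/5-.5)
tr=lambda x,y:(205+(x+.5)/4-.5,140+(y+.5)/4-.5)
sr=lambda x,y:(190+(x+.5)/4-.5,115+(y-300+.5)/4-.5)
E
python3 - <<'E'
from m import *
p=lambda *a:print(*[np.round(x,4) if not isinstance(x,str) else x for x in a])
B=[at(T,*tb(*q),z=.036) for q in((86,90),(303,40),(332,178),(110,222))]
p('block',*B,'c',np.mean(B,0)); 
for i in range(4): p(np.linalg.norm(B[i]-B[i-1]))
e=(B[1]-B[0])+(B[2]-B[3]); p('block yaw of -y dir', np.degrees(np.arctan2(e[0],-e[1])))
for z,q in((.209,(62,152)),(.209,(160,140)),(.161,(40,165)),(.161,(212,127)),(.161,(40,145)),(.161,(48,190)),(.161,(207,103)),(.161,(215,150))): p('car',at(T,*tb(*q),z=z))
# scene tab top corners & roof corners
for z,q in((.209,(573,18)),(.209,(597,30)),(.209,(532,78)),(.209,(553,92)),(.161,(492,215)),(.161,(554,238)),(.161,(637,78))): p('scene',at(S,*sb(*q),z=z))
for q in((45,90),(42,272),(642,275)): p('base',at(T,*tr(*q),z=.017))
for a,b in(((42,160),(112,585)),((655,185),(418,383)),((302,172),(264,480)),((60,160),(130,578)),((300,100),(210,447))): p('rail',*tri(T,tr(*a),S,sr(*b)))
E
```

```text
block [0.4457 0.427  0.036 ] [0.472  0.3224 0.036 ] [0.4061 0.3061 0.036 ] [0.3826 0.4125 0.036 ] c [0.4266 0.367  0.036 ]
0.0647
0.1079
0.0679
0.1089
block yaw of -y dir 13.2633
car [0.4092 0.3867 0.209 ]
car [0.4149 0.3475 0.209 ]
car [0.4053 0.4099 0.161 ]
car [0.4229 0.3375 0.161 ]
car [0.4137 0.4103 0.161 ]
car [0.395 0.406 0.161]
car [0.4329 0.34   0.161 ]
car [0.4133 0.3359 0.161 ]
scene [0.4171 0.3604 0.209 ]
scene [0.4076 0.3603 0.209 ]
scene [0.4127 0.3871 0.209 ]
scene [0.4038 0.388  0.209 ]
scene [0.4167 0.4085 0.161 ]
scene [0.3946 0.4048 0.161 ]
scene [0.4111 0.3376 0.161 ]
base [0.5762 0.241  0.017 ]
base [0.4631 0.2396 0.017 ]
base [ 0.4679 -0.1313  0.017 ]
rail [0.5012 0.2234 0.2192] 0.0
rail [ 0.5035 -0.0962  0.1653] 0.0013
rail [0.4989 0.0943 0.2052] 0.0022
rail [0.5    0.2138 0.2179] 0.0036
rail [0.5329 0.096  0.2149] 0.0035
```

Carrier from both cameras: roof centre (0.414, 0.373), yaw about +13.5°. It leans slightly toward -x within the slot slack. Next I'll enlarge the rail ends to fit the rod's pose.

Run:
```python
from m import *
def crop(I,u,v,w,h,k): return cv2.resize(np.ascontiguousarray(I['pixels'][v:v+h,u:u+w,::-1]),(w*k,h*k),interpolation=cv2.INTER_CUBIC)
a=crop(T,208,160,50,36,8); b=crop(T,345,165,50,36,8)
c=crop(S,200,165,50,36,8); d=crop(S,260,125,50,36,8)
cv2.imwrite('pics/rod.png',np.vstack([np.hstack([a,b]),np.hstack([c,d])]))
```

```text
(no output)
```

View pics/rod.png

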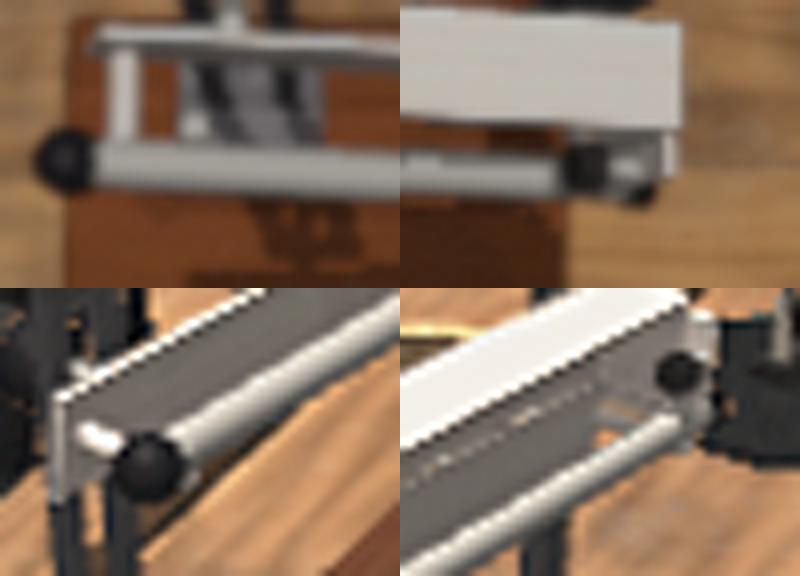

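Request:
apply_moves(
  moves=[
    [[1, 0, 1], 0],
    [[1, 0.3, 1], 0],
    [[1, 0.6, 1], 0],
    [[1, 1, 1], 0],
    [[1, 1, 0.5], 0],
    [[0.5, 1, 0], 0],
    [[0.5, 1, 0], 0],
    [[0, 1, 0], 0],
  ],
  grip=1,
  squeeze=30,
)

```text
time: 1.07
tool_pos: [0.4014, -0.4122, 0.355]
orientation: [0.982, 0.19, 0.001, 0.001]
contact_force: [0.2, -0.6, -0.3]
width: 0.0856
finger_force: 0.0
```

```bash
cat > fit.py <<'E'
from m import *
from scipy.optimize import least_squares
ta=lambda x,y:(208+(x+.5)/8-.5,160+(y+.5)/8-.5)
tb_=lambda x,y:(345+(x-400+.5)/8-.5,165+(y+.5)/8-.5)
sc=lambda x,y:(200+(x+.5)/8-.5,165+(y-288+.5)/8-.5)
sd=lambda x,y:(260+(x-400+.5)/8-.5,125+(y-288+.5)/8-.5)
L=[(T,ta(110,164)),(T,ta(390,175)),(T,tb_(410,170)),(T,tb_(550,175)),(S,sc(200,435)),(S,sc(390,325)),(S,sd(670,425))]
def pt(p,s):
    x,y,yaw,th=p; 
    return np.array([x,y,0])+np.array([0,0,.15-.006/np.cos(th)])+s*np.array([-np.sin(yaw)*np.cos(th),np.cos(yaw)*np.cos(th),np.sin(th)])
def f(p):
    r=[]
    for c,q in L:
        a,b=proj(c,[pt(p,0),pt(p,.335)]); n=np.array([-(b-a)[1],(b-a)[0]]); r.append((np.array(q)-a)@n/np.linalg.norm(n))
    r+=list((proj(T,pt(p,.335))[0]-ta(95,164))[:1]*.5)
    a=proj(S,pt(p,0))[0]; r+=[(a-sd(688,430))[0]*.3]
    a=proj(S,pt(p,.343))[0]; r+=list((a-sc(150,467))*.5)
    return np.array(r)
o=least_squares(f,[.503,-.11,.01,.19]); p=o.x
print(p,np.degrees(p[2:]),f(p).round(2)); 
org=np.array([p[0],p[1]])+.152*np.array([-np.sin(p[2]),np.cos(p[2])]); print('stand origin',org)
for s in(.15,.214,.225,.28,.335): print(s,pt(p,s)+[0,0,.006])
E
python3 fit.py
```

```text
[ 0.50399358 -0.11253761  0.00784219  0.21096215] [ 0.44932467 12.08724087] [ 0.01  0.21 -0.13  0.03  0.12 -0.34  0.03  0.08  0.33 -0.23  0.09]
stand origin [0.50280158 0.03945772]
0.15 [0.50284334 0.03413236 0.18127409]
0.214 [0.50235257 0.09671155 0.19467574]
0.225 [0.50226822 0.10746735 0.19697915]
0.28 [0.50184647 0.16124634 0.20849619]
0.335 [0.50142471 0.21502533 0.22001324]
```

Request:
apply_moves(
  moves=[
    [[0, 1, 0], 0.5],
    [[0, 1, 0], 1],
    [[0, 1, 0], 1],
    [[0, 1, 0], 1],
    [[0, 1, 0], 1],
    [[0, 1, 0], 1],
    [[0, 1, 0], 1],
    [[0, 1, 0], 1],
  ],
)

```text
time: 1.83
tool_pos: [0.3989, -0.1732, 0.3549]
orientation: [0.844, 0.537, 0.0, 0.0]
contact_force: [0.9, -0.2, -0.1]
width: 0.0854
finger_force: 0.0
```

Request:
apply_moves(
  moves=[
    [[0, 1, 0], 1],
    [[0, 1, 0], 1],
    [[0, 1, 0], 1],
    [[0, 1, 0], 1],
    [[0, 1, 0], 1],
    [[0, 1, 0], 1],
    [[0, 1, 0], 0.7],
    [[0, 1, 0], 0],
  ],
)

```text
time: 2.5
tool_pos: [0.3994, 0.0671, 0.355]
orientation: [0.621, 0.784, 0.0, 0.001]
contact_force: [1.4, -0.0, 0.2]
width: 0.0855
finger_force: 0.0
```

Request:
apply_moves(
  moves=[
    [[0, 1, 0], 0],
    [[0, 1, 0], 0],
    [[0, 1, 0], 0],
    [[0, 1, 0], 0],
    [[0, 1, 0], 0],
    [[0, 1, 0], 0],
    [[0.2, 1, 0], 0],
    [[0.2, 1, 0], 0],
  ],
)

```text
time: 3.17
tool_pos: [0.4115, 0.3076, 0.3549]
orientation: [0.622, 0.783, 0.0, 0.0]
contact_force: [0.6, -0.3, -0.0]
width: 0.0855
finger_force: 0.0
```

Request:
apply_moves(
  moves=[
    [[0, 1, 0], 0],
    [[0, 1, 0], 0],
    [[0, 0.2, -0.7], 0],
    [[0, 0, -1], 0],
    [[0, 0, -1], 0],
    [[0, 0, 0], 0],
    [[0, 0, 0], 0],
    [[0, 0, 0], 0],
  ],
)

```text
time: 3.83
tool_pos: [0.4124, 0.3726, 0.2751]
orientation: [0.622, 0.783, 0.001, 0.001]
contact_force: [0.6, 0.1, 0.6]
width: 0.0853
finger_force: 0.0
```

Run:
```python
from h import *
T=snap('top');S=snap('scene');b=bot.sense();print(b['tool_pos'],b['orientation'])
c=lambda I,u,v,w,h,k: cv2.resize(np.ascontiguousarray(I['pixels'][v:v+h,u:u+w,::-1]),(w*k,h*k))
cv2.imwrite('pics/g1.png',c(S,150,210,130,150,4))
```

```text
[0.41259999 0.37284909 0.2758812 ] [0.62192564 0.78307292 0.0021452  0.00083258]
```

View pics/g1.png

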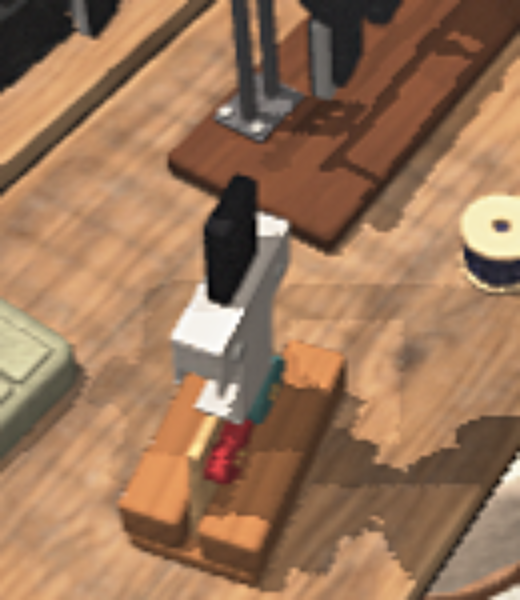

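The picture shows the open fingers at about (340,50) and (95,20), either side of the tab, whose top is at (235,185). They're centred, so I'll go down.

Request:
apply_moves(
  moves=[
    [[0, 0, -0.6], 0],
    [[0, 0, -0.6], 0],
    [[0, 0, -0.6], 0],
    [[0, 0, -0.6], 0],
    [[0, 0, -0.5], 0],
    [[0, 0, -0.3], 0],
    [[0, 0, 0], 0],
    [[0, 0, 0], 0],
  ],
)

```text
time: 4.6
tool_pos: [0.4117, 0.3726, 0.1786]
orientation: [0.622, 0.783, 0.001, 0.0]
contact_force: [0.6, -0.3, 0.5]
width: 0.0852
finger_force: 0.0
```

Request:
apply_moves(
  moves=[
    [[0, 0, 0], 0],
    [[0, 0, 0], 0],
    [[0, 0, 0], 0],
    [[0, 0, 0], 0],
    [[0, 0, 0], 0],
    [[0, 0, 0], 0],
    [[0, 0, 0], 0],
    [[0, 0, 0], 0],
  ],
  grip=0,
  squeeze=30,
)

```text
time: 5.27
tool_pos: [0.4133, 0.3731, 0.1782]
orientation: [0.621, 0.783, 0.002, 0.002]
contact_force: [3.3, 1.0, -1.1]
width: 0.0122
finger_force: 30.2
```

Request:
apply_moves(
  moves=[
    [[0, 0, 0.15], 0],
    [[0, 0, 0.25], 0],
    [[0, 0, 0.35], 0],
    [[0, 0, 0.45], 0],
    [[0, 0, 0.5], 0],
    [[0, 0, 0.5], 0],
    [[0, 0, 0.5], 0],
    [[0, 0, 0.45], 0],
  ],
)

```text
time: 5.93
tool_pos: [0.4081, 0.3714, 0.2728]
orientation: [0.622, 0.783, -0.003, -0.002]
contact_force: [0.0, -0.2, -2.7]
width: 0.0111
finger_force: 31.7
```

Request:
apply_moves(
  moves=[
    [[0, -0.3, 0], -0.3],
    [[0, -0.6, 0], -0.3],
    [[0, -0.8, 0], -0.3],
    [[0, -0.8, 0], -0.3],
    [[0, -0.8, 0], -0.3],
    [[0, -0.7, 0], -0.3],
    [[0, -0.4, 0], -0.3],
    [[0, -0.2, 0], -0.1],
  ],
)

```text
time: 6.6
tool_pos: [0.409, 0.2324, 0.2714]
orientation: [0.705, 0.709, -0.002, -0.001]
contact_force: [0.1, 0.3, -3.2]
width: 0.012
finger_force: 31.7
```

Request:
apply_moves(
  moves=[
    [[0, -0.3, 0], 0],
    [[0, -0.5, 0], 0],
    [[0, -0.6, 0], 0],
    [[0, -0.5, 0], 0],
    [[0, -0.3, 0], 0],
    [[0, 0, 0], 0],
    [[0, 0, 0], 0],
    [[0, 0, 0], 0],
  ],
)

```text
time: 7.27
tool_pos: [0.411, 0.169, 0.2722]
orientation: [0.704, 0.71, 0.0, -0.0]
contact_force: [0.1, 0.1, -2.7]
width: 0.0114
finger_force: 31.7
```

Run:
```python
from h import *
T=snap('top');S=snap('scene');b=bot.sense();print({k:np.round(b[k],4).tolist() for k in('tool_pos','orientation','contact_force','moment','width')})
t=np.array(b['tool_pos'])
print(proj(S,t),proj(T,t))
c=lambda I,u,v,w,h,k: cv2.resize(np.ascontiguousarray(I['pixels'][v:v+h,u:u+w,::-1]),(w*k,h*k),interpolation=cv2.INTER_CUBIC)
u,v=proj(S,t)[0].astype(int);print(u-50,v-30)
a=c(S,u-50,v-30,100,120,5)
u,v=proj(T,t)[0].astype(int);print(u-30,v-60)
d=c(T,u-30,v-60,60,120,5)
cv2.imwrite('pics/g2.png',np.hstack([a,d]))
```

```text
{'tool_pos': [0.411, 0.1691, 0.2722], 'orientation': [0.7036, 0.7106, 0.0002, -0.0002], 'contact_force': [0.9581, 0.0532, -2.0715], 'moment': [-0.0262, 0.0145, -0.0114], 'width': 0.0115}
[[274.12812284 164.15453304]] [[241.27629215 225.07167315]]
224 134
211 165
```

View pics/g2.png

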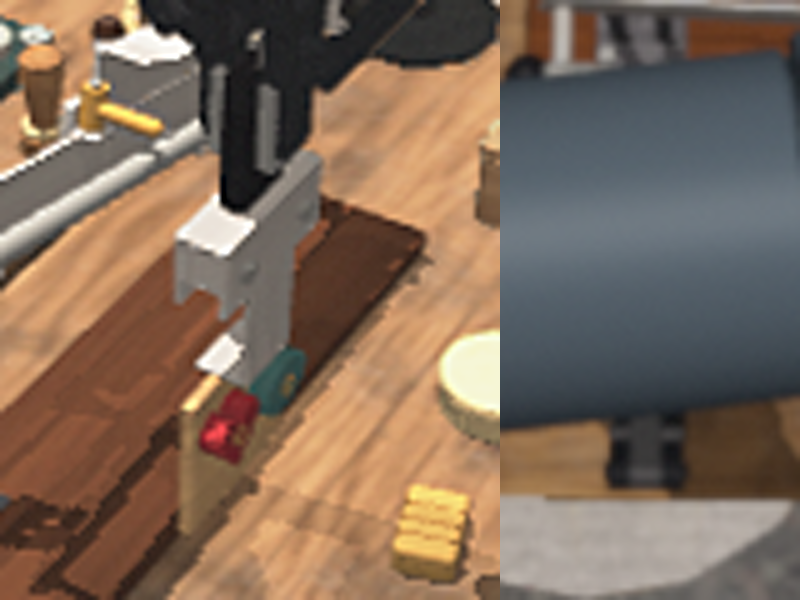

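The hook is open toward the rail, with the carrier hanging upright in the fingers. Roof corners are at (178,237), (243,262) and (320,155), and the board foot is at (185,532).

Run:
```python
from h import *
S=snap('scene')
g=lambda x,y:(224+(x+.5)/5-.5,134+(y+.5)/5-.5)
for z in(.2548,):
  for q in((178,237),(243,262),(320,155)): print(at(S,*g(*q),z=z).round(4))
for q in((181,530),(198,524),(181,408),(248,475)): print(at(S,*g(*q),y=.169+.038).round(4))
```

```text
[0.419  0.2068 0.2548]
[0.3922 0.2065 0.2548]
[0.4007 0.1352 0.2548]
[0.4154 0.207  0.107 ]
[0.4075 0.207  0.1149]
[0.4164 0.207  0.1732]
[0.3859 0.207  0.1537]
```

Request:
apply_moves(
  moves=[
    [[0, -0.3, 0], 0],
    [[0, -0.4, -0.07], 0],
    [[0.1, -0.1, 0], 0],
    [[0.3, 0, 0], 0],
    [[0.3, 0, 0], 0],
    [[0.3, 0, 0], 0],
    [[0.3, 0, 0], 0],
    [[0.2, 0, 0], 0],
  ],
)

```text
time: 8.08
tool_pos: [0.458, 0.1445, 0.2701]
orientation: [0.704, 0.71, 0.001, 0.0]
contact_force: [0.2, 0.7, -1.8]
width: 0.0117
finger_force: 31.7
```

Request:
apply_moves(
  moves=[
    [[0.3, 0, 0], 0],
    [[0.3, 0, 0], 0],
    [[0.3, 0, 0], 0],
    [[0.3, 0, 0], 0],
    [[0.2, 0, 0], 0],
    [[0.1, 0, 0], 0],
    [[0, 0, 0], 0],
    [[0, 0, 0], 0],
  ],
)

```text
time: 8.75
tool_pos: [0.5007, 0.1443, 0.2699]
orientation: [0.704, 0.71, -0.0, -0.0]
contact_force: [-0.5, -0.6, -1.2]
width: 0.0113
finger_force: 31.7
```

Run:
```python
from h import *
S=snap('scene');t=np.array(bot.sense()['tool_pos'])
u,v=proj(S,t)[0].astype(int);print(u-50,v-30)
cv2.imwrite('pics/g3.png',cv2.resize(np.ascontiguousarray(S['pixels'][v-30:v+70,u-50:u+50,::-1]),(600,600),interpolation=cv2.INTER_CUBIC))
```

```text
190 114
```

View pics/g3.png

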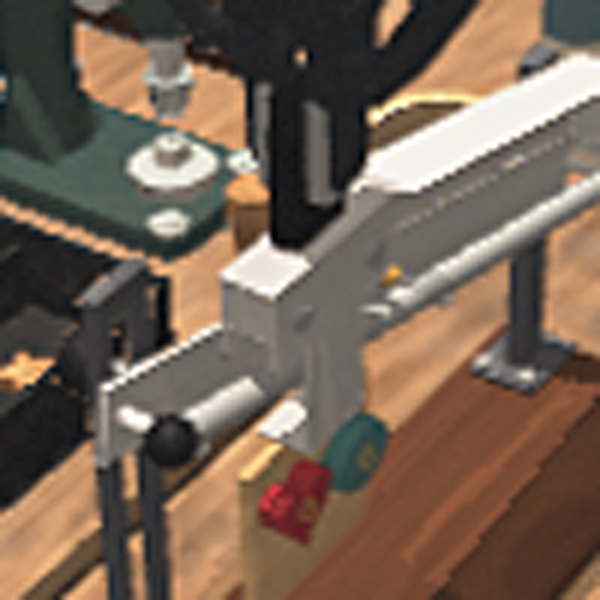

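The rod (near end at (215,410)) sits in the hook's mouth, and the gate arm, tip at (390,272), is shut. Next, the carrier's x.

Run:
```python
from h import *
S=snap('scene')
g=lambda x,y:(190+(x+.5)/6-.5,114+(y+.5)/6-.5)
for q in((222,275),(283,297),(345,215)): print(at(S,*g(*q),z=.2525).round(4))
for q in((222,338),(274,358)): print(at(S,*g(*q),y=.181).round(4))
for q in((241,478),(254,485)): print(at(S,*g(*q),y=.183).round(4))
```

```text
[0.509  0.1811 0.2525]
[0.4858 0.1805 0.2525]
[0.495  0.1307 0.2525]
[0.5103 0.181  0.2269]
[0.4897 0.181  0.2271]
[0.5036 0.183  0.1718]
[0.4982 0.183  0.1711]
```

Request:
apply_moves(
  moves=[
    [[0, 0, -0.1], 0],
    [[0, 0, -0.1], 0],
    [[0, 0, -0.1], 0],
    [[0, 0, 0], 0],
    [[0, 0, 0], 0],
    [[0, 0, 0], 0],
    [[0, 0, 0], 0],
    [[0, 0, 0], 0],
  ],
)

```text
time: 9.52
tool_pos: [0.5011, 0.1443, 0.2612]
orientation: [0.704, 0.71, 0.0, 0.0]
contact_force: [0.7, 0.3, -2.2]
width: 0.0113
finger_force: 31.7
```

Request:
apply_moves(
  moves=[
    [[0.04, 0, 0], 0],
    [[0, 0, -0.07], 0],
    [[0, 0, -0.07], 0],
    [[0, 0, 0], 0],
    [[0, 0, 0], 0],
    [[0, 0, 0], 0],
    [[0, 0, 0], 0],
    [[0, 0, 0], 0],
  ],
)

```text
time: 10.18
tool_pos: [0.5022, 0.1443, 0.2569]
orientation: [0.704, 0.71, 0.0, 0.0]
contact_force: [0.7, -1.0, -2.1]
width: 0.0113
finger_force: 31.7
```

Request:
apply_moves(
  moves=[
    [[0, 0, -0.05], 0],
    [[0, 0, -0.04], 0],
    [[0, 0, 0], 0],
    [[0, 0, 0], 0],
    [[0, 0, 0], 0],
    [[0, 0, 0], 0],
    [[0, 0, 0], 0],
    [[0, 0, 0], 0],
  ],
)

```text
time: 10.85
tool_pos: [0.5022, 0.1443, 0.2542]
orientation: [0.704, 0.71, 0.0, 0.0]
contact_force: [0.4, 0.3, -1.9]
width: 0.0114
finger_force: 31.7
```

Weight is still fully carried (about -2 N). I'll go on in about 1 mm steps.

Request:
apply_moves(
  moves=[
    [[0, 0, -0.04], 0],
    [[0, 0, -0.03], 0],
    [[0, 0, 0], 0],
    [[0, 0, 0], 0],
    [[0, 0, 0], 0],
    [[0, 0, 0], 0],
    [[0, 0, 0], 0],
    [[0, 0, 0], 0],
  ],
)

```text
time: 11.52
tool_pos: [0.5022, 0.1443, 0.2521]
orientation: [0.704, 0.71, 0.0, 0.0]
contact_force: [0.4, -0.6, -0.5]
width: 0.0114
finger_force: 32.0
```

Request:
apply_moves(
  moves=[
    [[0, 0, -0.03], 0],
    [[0, 0, 0], 0],
    [[0, 0, 0], 0],
    [[0, 0, 0], 0],
    [[0, 0, 0], 0],
    [[0, 0, 0], 0],
    [[0, 0, 0], 0],
    [[0, 0, 0], 0],
  ],
)

```text
time: 12.18
tool_pos: [0.5024, 0.1442, 0.2518]
orientation: [0.704, 0.71, 0.0, 0.0]
contact_force: [-2.1, -0.8, 5.3]
width: 0.0118
finger_force: 32.8
```

Contact comes at TCP z 0.252, just where the fit predicts the uphill roller meets the rod. I'll ease the squeeze so the carrier can settle to the slope.

Request:
apply_moves(
  moves=[
    [[0, 0, 0], 0],
    [[0, 0, 0], 0],
    [[0, 0, 0], 0],
    [[0, 0, -0.02], 0],
    [[0, 0, 0], 0],
    [[0, 0, 0], 0],
    [[0, 0, 0], 0],
    [[0, 0, 0], 0],
  ],
  squeeze=20,
)

```text
time: 12.85
tool_pos: [0.5024, 0.1442, 0.2517]
orientation: [0.704, 0.71, 0.0, 0.001]
contact_force: [-1.8, -1.7, 8.1]
width: 0.0115
finger_force: 33.3
```

Request:
apply_moves(
  moves=[
    [[0, 0, 0.02], 0],
    [[0, 0, 0.02], 0],
    [[0, 0, 0], 0],
    [[0, 0, 0], 0],
    [[0, 0, 0], 0],
    [[0, 0, 0], 0],
    [[0, 0, 0], 0],
    [[0, 0, 0], 0],
  ],
  grip=0,
  squeeze=20,
)

```text
time: 13.52
tool_pos: [0.5023, 0.1443, 0.2518]
orientation: [0.704, 0.71, 0.0, 0.0]
contact_force: [-1.1, -1.1, 3.1]
width: 0.0116
finger_force: 32.5
```

Request:
apply_moves(
  moves=[
    [[0, 0, 0], 0],
    [[0, 0, 0], 0],
    [[0, 0, 0], 0],
    [[0, 0, 0], 0],
    [[0, 0, 0], 0],
    [[0, 0, 0], 0],
    [[0, 0, 0], 0],
    [[0, 0, 0], 0],
  ],
  grip=0.17,
)

```text
time: 14.18
tool_pos: [0.5022, 0.1444, 0.2517]
orientation: [0.704, 0.71, 0.0, -0.0]
contact_force: [0.7, -0.3, -0.1]
width: 0.0146
finger_force: 0.0
```

Run:
```python
from h import *
S=snap('scene');b=bot.sense();print(b['width'],b['finger_force'],b['contact_force'])
cv2.imwrite('pics/g4.png',cv2.resize(np.ascontiguousarray(S['pixels'][114:214,190:290,::-1]),(600,600),interpolation=cv2.INTER_CUBIC))
```

```text
0.014463897565657061 0.0 [-0.01912497  0.0120388   0.25330395]
```

View pics/g4.png

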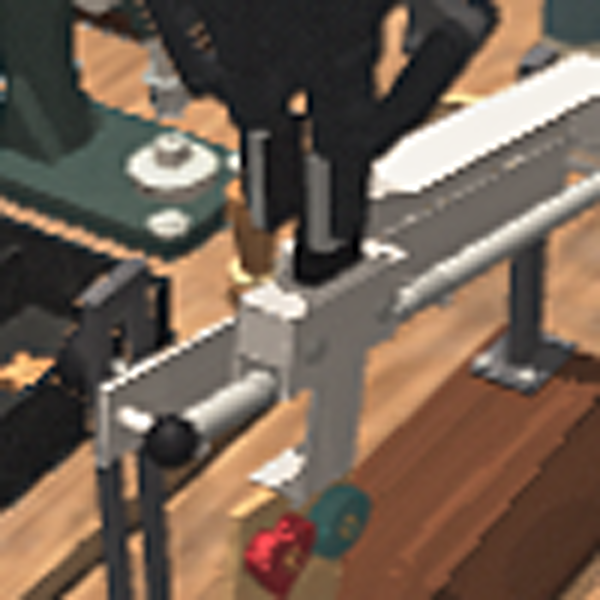

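The carrier has settled to the slope and rolled against the gate (roof edge at (245,297)–(305,315)). The tab is now about 22 mm downhill of the fingers, so I'll re-centre on it and pinch again.

Request:
apply_moves(
  moves=[
    [[0, 0, 0], 0],
    [[0, 0, 0], 0],
    [[0, -0.2, -0.03], 0],
    [[0, -0.3, -0.04], 0],
    [[0, -0.2, -0.03], 0],
    [[0, 0, 0], 0],
    [[0, 0, 0], 0],
    [[0, 0, 0], 0],
  ],
  grip=0.3,
)

```text
time: 14.9
tool_pos: [0.5022, 0.1231, 0.2488]
orientation: [0.704, 0.71, 0.0, -0.0]
contact_force: [-1.0, 0.5, -0.4]
width: 0.0253
finger_force: 0.0
```

Request:
apply_moves(
  moves=[
    [[0, 0, 0], 0],
    [[0, 0, 0], 0],
    [[0, 0, 0], 0],
    [[0, 0, 0], 0],
    [[0, 0, 0], 0],
    [[0, 0, 0], 0],
    [[0, 0, 0], 0],
    [[0, 0, 0], 0],
  ],
  grip=0,
  squeeze=20,
)

```text
time: 15.57
tool_pos: [0.5021, 0.1234, 0.2488]
orientation: [0.704, 0.71, 0.0, -0.0]
contact_force: [-0.5, -1.0, 1.1]
width: 0.0113
finger_force: 25.6
```

Request:
apply_moves(
  moves=[
    [[0, -0.1, -0.0214], 0],
    [[0, -0.1, -0.0214], 0],
    [[0, -0.1, -0.0214], 0],
    [[0, -0.1, -0.0214], 0],
    [[0, -0.1, -0.0214], 0],
    [[0, -0.1, -0.0214], 0],
    [[0, -0.1, -0.0214], 0],
    [[0, 0, 0], 0],
  ],
)

```text
time: 16.23
tool_pos: [0.5019, 0.1012, 0.244]
orientation: [0.704, 0.71, -0.001, 0.0]
contact_force: [-1.2, -0.0, 3.1]
width: 0.0114
finger_force: 25.9
```

Request:
apply_moves(
  moves=[
    [[0, -0.1, -0.021], 0],
    [[0, -0.1, -0.021], 0],
    [[0, -0.1, -0.021], 0],
    [[0, -0.1, -0.021], 0],
    [[0, -0.1, -0.021], 0],
    [[0, -0.1, -0.021], 0],
    [[0, -0.1, -0.021], 0],
    [[0, -0.1, -0.021], 0],
  ],
)

```text
time: 16.9
tool_pos: [0.5019, 0.0779, 0.2391]
orientation: [0.704, 0.71, -0.0, -0.0]
contact_force: [-1.7, 0.4, 2.7]
width: 0.0117
finger_force: 25.9
```

Request:
apply_moves(
  moves=[
    [[0, -0.1, -0.021], 0],
    [[0, -0.1, -0.021], 0],
    [[0, -0.1, -0.021], 0],
    [[0, -0.1, -0.021], 0],
    [[0, -0.1, -0.021], 0],
    [[0, -0.1, -0.021], 0],
    [[0, -0.1, -0.021], 0],
    [[0, -0.1, -0.021], 0],
  ],
)

```text
time: 17.57
tool_pos: [0.5021, 0.054, 0.234]
orientation: [0.704, 0.71, -0.0, -0.0]
contact_force: [-1.9, -0.1, 1.6]
width: 0.0113
finger_force: 25.8
```

Run:
```python
from h import *
S=snap('scene');b=bot.sense();print(b['tool_pos'],b['contact_force'],b['moment'])
cv2.imwrite('pics/g5.png',cv2.resize(np.ascontiguousarray(S['pixels'][100:200,200:300,::-1]),(600,600),interpolation=cv2.INTER_CUBIC))
```

```text
[0.50195763 0.05315738 0.23389293] [-2.56387177 -4.22235037  0.55216174] [-0.64673456  0.70598985  0.01464803]
```

View pics/g5.png

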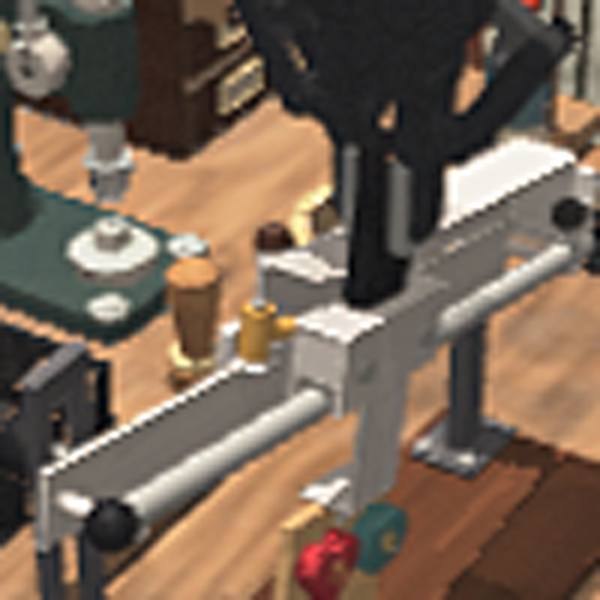

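The gate is turned open and rubs on the carrier's far side near the tail (285,325). The carrier is under the lip with its rollers down. I'll carry on until the tail clears.

Request:
apply_moves(
  moves=[
    [[0, -0.1, -0.021], 0],
    [[0, -0.1, -0.021], 0],
    [[0, -0.1, -0.021], 0],
    [[0, -0.1, -0.021], 0],
    [[0, -0.1, -0.021], 0],
    [[0, -0.1, -0.021], 0],
    [[0, -0.1, -0.021], 0],
    [[0, -0.1, -0.021], 0],
  ],
)

```text
time: 18.28
tool_pos: [0.5021, 0.0301, 0.2289]
orientation: [0.704, 0.71, -0.0, -0.0]
contact_force: [-1.9, 0.7, 1.4]
width: 0.0118
finger_force: 25.7
```

Request:
apply_moves(
  moves=[
    [[0, -0.1, -0.021], 0],
    [[0, -0.1, -0.021], 0],
    [[0, -0.1, -0.021], 0],
    [[0, -0.1, -0.021], 0],
    [[0, -0.1, -0.021], 0],
    [[0, -0.1, -0.021], 0],
    [[0, 0, 0], 0],
    [[0, 0, 0], 0],
  ],
)

```text
time: 18.95
tool_pos: [0.5026, 0.012, 0.2253]
orientation: [0.704, 0.71, 0.0, 0.0]
contact_force: [-0.5, -0.5, -1.6]
width: 0.0115
finger_force: 25.2
```

Run:
```python
from h import *
S=snap('scene');b=bot.sense();print(b['tool_pos'],b['contact_force'],b['moment'])
cv2.imwrite('pics/g6.png',cv2.resize(np.ascontiguousarray(S['pixels'][100:200,200:300,::-1]),(600,600),interpolation=cv2.INTER_CUBIC))
```

```text
[0.5024964  0.01217494 0.22536569] [-0.35254652 -0.31447471 -2.68887184] [-0.08198121 -0.02873441 -0.03947403]
```

View pics/g6.png

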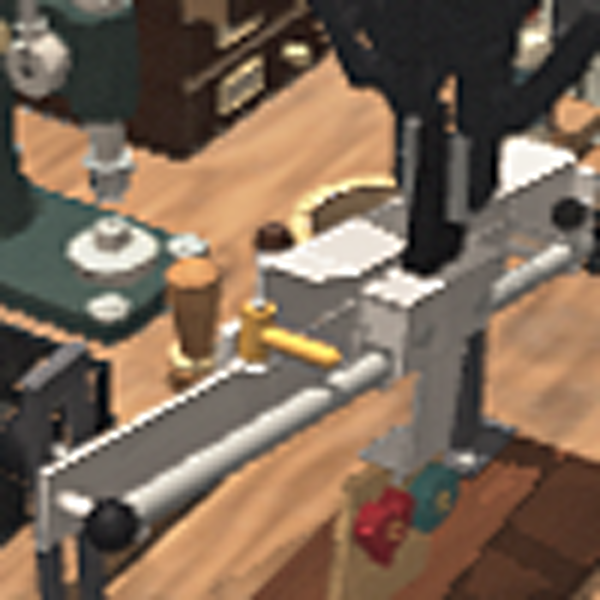

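The gate is shut again (arm (265,340)–(340,358)), well behind the carrier's tail. I'll lower a touch and let go.

Request:
apply_moves(
  moves=[
    [[0, 0, -0.02], 0],
    [[0, 0, -0.01], 0],
    [[0, 0, 0], 0],
    [[0, 0, 0], 0],
    [[0, 0, 0], 0],
    [[0, 0, 0], 0],
    [[0, 0, 0], 0],
    [[0, 0, 0], 0],
  ],
)

```text
time: 19.67
tool_pos: [0.5026, 0.0122, 0.225]
orientation: [0.704, 0.71, 0.0, 0.001]
contact_force: [-1.4, -1.0, 5.1]
width: 0.0114
finger_force: 26.2
```

Request:
apply_moves(
  moves=[
    [[0, 0, 0], 0],
    [[0, 0, 0], 0],
    [[0, 0, 0], 0],
    [[0, 0, 0], 0],
    [[0, 0, 0], 0],
    [[0, 0, 0], 0],
    [[0, 0, 0], 0],
    [[0, 0, 0], 0],
  ],
  grip=0.4,
)

```text
time: 20.33
tool_pos: [0.5022, 0.0123, 0.2244]
orientation: [0.704, 0.71, -0.0, -0.0]
contact_force: [0.3, -0.3, 0.3]
width: 0.0344
finger_force: 0.0
```

Request:
apply_moves(
  moves=[
    [[0, 0, 0.3], 0],
    [[0, 0, 0.6], 0],
    [[0, 0, 1], 0],
    [[0, 0, 1], 0],
    [[0, 0, 1], 0],
    [[0, 0, 0.5], 0],
    [[0, 0, 0], 0],
    [[0, 0, 0], 0],
  ],
)

```text
time: 21.0
tool_pos: [0.5024, 0.0123, 0.3576]
orientation: [0.704, 0.71, 0.001, 0.001]
contact_force: [0.5, -1.2, -0.7]
width: 0.0341
finger_force: 0.0
```

Request:
apply_moves(
  moves=[
    [[0, 0, 0], 0],
    [[0, 0, 0], 0],
    [[0, 0, 0], 0],
    [[0, 0, 0], 0],
    [[0, 0, 0], 0],
    [[0, 0, 0], 0],
    [[0, 0, 0], 0],
    [[0, 0, 0], 0],
  ],
)

```text
time: 21.67
tool_pos: [0.5022, 0.0123, 0.3564]
orientation: [0.704, 0.71, -0.0, -0.0]
contact_force: [0.3, -0.1, -0.1]
width: 0.0344
finger_force: 0.0
```

Run:
```python
from h import *
from scipy.ndimage import center_of_mass
b=bot.sense();print(b['time'],b['tool_pos'],b['contact_force'])
A=snap('scene')
for _ in range(8): C=snap('scene')
d=np.abs(A['pixels'].astype(int)-C['pixels']).max(2);print('motion px',(d>25).sum())
def red(S):
    p=S['pixels'].astype(int);m=(p[...,0]>110)&(p[...,1]<60)&(p[...,2]<90);m[:130]=0;m[:,:200]=0
    n,l,st,c=cv2.connectedComponentsWithStats(m.astype(np.uint8));return [(c[i].round(1).tolist(),int(st[i,4])) for i in range(1,n) if st[i,4]>15]
print('red charm',red(C)); 
# where the red charm should be: g6 px (385,522) -> native, on board plane (facing -x), rod shift
u=(200+385/6,100+522/6); P=at(C,*u,x=.4965); print(P)
for s in(.058,.0595,.061,.07,.13): 
    ds=s-.137  # origin est at g6
    print(s,proj(C,P+ds*np.array([0,.978,.2094]))[0].round(1))
```

```text
21.6667 [0.50218072 0.01232057 0.35637565] [ 0.27262543 -0.1271484  -0.08352468]
motion px 40
red charm [([279.9, 173.0], 24)]
[0.4965     0.05762344 0.10664483]
0.058 [280.3 175.8]
0.0595 [280. 176.]
0.061 [279.7 176.2]
0.07 [277.9 177.5]
0.13 [265.7 186. ]
```

Request:
apply_moves(
  moves=[
    [[0, 0, 0.5], 0],
    [[0, 0, 0.5], 0],
    [[0, 0, 0], 0],
    [[0, 0, 0], 0],
    [[0, 0, 0], 0],
    [[0, 0, 0], 0],
    [[0, 0, 0], 0],
    [[0, 0, 0], 0],
  ],
)

```text
time: 22.78
tool_pos: [0.5018, 0.0124, 0.3858]
orientation: [0.704, 0.71, -0.0, -0.001]
contact_force: [-0.2, 0.2, -0.4]
width: 0.0337
finger_force: 0.0
```

Run:
```python
from h import *
A=snap('scene')
for _ in range(12): C=snap('scene')
d=np.abs(A['pixels'].astype(int)-C['pixels']).max(2)>25;print('motion',np.argwhere(d).tolist()[:8],d.sum())
G=cv2.imread('pics/g6.png')[:,:,::-1];N=cv2.resize(np.ascontiguousarray(C['pixels'][100:200,200:300]),(600,600),interpolation=cv2.INTER_CUBIC)
print('gate diff',np.abs(G[300:370,235:345].astype(int)-N[300:370,235:345]).mean())
p=C['pixels'].astype(int);m=(p[...,0]>110)&(p[...,1]<60)&(p[...,2]<90);m[:130]=0;m[:,:200]=0
print(np.argwhere(m[160:190,260:300]).mean(0)+[160,260])
```

```text
motion [[0, 258], [1, 258], [2, 254], [2, 255], [2, 471], [3, 254], [3, 471], [4, 249]] 127
gate diff 3.352900432900433
[173.    279.875]
```

The only motion left is the arm settling, at the top of the image. The carrier hasn't moved between the two checks, it's at the stop, and the gate looks the same as when shut.

```bash
python3 -c "
from h import *
print(order.close_job())"
```

```text
the job is handed in; nothing more can be done
None
```

The carrier was hooked on by feel, pushed through the gate and released, and it rolled down to rest at the stop with the gate shut behind it; I handed the job in at about 23 s without seeing a verdict, and I viewed 11 pictures, one over the limit of 10.

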